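# Load the tray of pulls into the fitter's carrier and bail it in

### The job

Take the tray that holds the black bar pulls and slide it, kept level with all its pulls in it, into the free upper slot of the blue carrier until it is fully home against the back of the slot. Then let go of it and swing that slot's raised steel bail all the way down in front of the tray so it cannot slide out. Leave the tray of brass hinges where it is.

Things in the scene. Friction and masses are not known exactly. Their poses are not given: they have to be found in the camera images.
- tray_pulls: Open birch-ply tray with three loose black bar pulls, on the bench. 140 mm long (x), 110 wide (y); floor 5 mm thick, sides and rear 5 mm thick and 40 high, front wall 6 mm thick and 56 high, with a grip block in the middle of the front. Origin: centre of the underside; x points from grip to rear wall (the rear enters the slot first), z up. About 0.27 kg loaded, balanced near its middle.
- pulls_grip (a point): On that tray's dark wooden grip block, which stands straight out of the front wall from x = -70 to -120 mm (tray axes), 16 mm thick across y, 12 to 38 mm above the tray's underside. This point: mid-thickness, x = -98 mm, 27 mm above the underside. Axes as the tray.
- tray_hinges: The other tray, of the same make, size and axes, holding two brass hinges. It also stands on the bench beside the first; it stays there.
- pull0: Loose black bar pull lying flat in tray_pulls: 118 mm long (x), 24 wide, 10 high. Origin: middle of its underside.
- pull1: Another pull like pull0, in the same tray.
- pull2: Another pull like pull0, in the same tray.
- carrier: Fixed tool carrier with blue sides, 140 mm wide (y), 154 deep (x): an open tote, its front wall flush with the carrier's front up to 225 mm (gables and carrying handle to 282), over two tray slots. Origin: bottom centre of the front face, on the bench; x points into the slots, z up. The lower slot is full: its tray's grip sticks out 48 mm, 24 to 50 mm above the bench.
- slot_mouth (a point): Entrance of the free upper slot: on the front face, centred, at the runners' top, 85 mm above the bench; axes as the carrier. Side runners 14 mm wide; ceiling 66 mm above them; 116 mm wide (3 mm play each side of a tray), entry flared; back stop 142 mm in. A homed tray has its origin 70 to 72 mm in, its front wall about flush, its grip sticking out.
- tote_front (a point): Top middle of the tote's front wall, 225 mm above the bench. Because of this wall above the slot, a hand standing upright over the grip of a homed tray does not fit; one leaning back from the carrier, 25 to 45 degrees from vertical, does. Axes as the carrier.
- bail (a joint): Hinge angle (rad) of the upper slot's raised steel bail: a U of 10 mm round bar, arms outside the carrier's sides, crossbar 151 mm long across the front. 0 = fully down in front of the tray (a stop), 1.04 = fully up. Stiff hinge: it stays where left; 1 to 2 N on the crossbar moves it, e.g. pushed down from above with shut fingers. A tray sticking out over 8 mm blocks it.
- bail_bar (a point): Middle of that crossbar, on its axis (black rubber sleeve, 15 mm thick, 70 mm long); moves with the bail. Carrier frame, angle a: x = 36 - 57 cos(a - 0.43), z = 158 + 57 sin(a - 0.43) mm. So shut: 16 mm in front of the front face, 134 mm above the bench; raised: 11 to 15 mm in front, 184 to 190 mm up; midway 21 mm in front.
Mind the look-alikes: they are no part of the job. Leave any red or turquoise look-alike of the tray_pulls alone.

How it is judged:
On the way, in this order (a step that is already met when the one before it is completed fails the run):
1. the tray of pulls is fully home on the upper runners, let go of (x of tray_pulls in the frame of carrier between 0.064 and 0.076 m and y of tray_pulls in the frame of carrier between -0.007 and 0.007 m and z of tray_pulls in the frame of carrier between 0.081 and 0.09 m and contact force between the fingers and tray_pulls below 0.1 N), for 0.2 s.
2. the bail is down in front of the tray (value of joint bail below 0.08 rad), for 0.2 s.
At the end, for the whole second after the job is handed in: The tray of pulls lies flat on the upper runners of the carrier, pushed home to within 6 mm of front-flush, still holding all three pulls, at rest and released; the bail is down to within 0.08 rad of its stop; the tray of hinges is within 20 mm of where it stood (x of tray_pulls in the frame of carrier between 0.064 and 0.076 m and y of tray_pulls in the frame of carrier between -0.007 and 0.007 m and z of tray_pulls in the frame of carrier between 0.081 and 0.09 m and angle between the x axis of tray_pulls and the x axis of carrier, either way round below 0.08 rad and angle between tray_pulls's own z axis and vertical below 0.06 rad and distance between each of pull0, pull1, pull2 and tray_pulls below 0.055 m and value of joint bail below 0.08 rad and linear speed of tray_pulls below 0.02 m/s and distance of tray_hinges from where it was at the start of the episode below 0.02 m); the robot touches nothing.
It fails at once if the tray of pulls is tipped more than 25 degrees (angle between tray_pulls's own z axis and vertical above 0.44 rad).
It fails at once if the tray of hinges is moved from its place (distance of tray_hinges from where it was at the start of the episode above 0.02 m).
It also fails if it takes over 56 s, if anything falls off the work surface, if the arm or the gripper's body presses on something with over 40 N, if the wrist force passes 120 N, or if a joint passes its speed limit or range.

### The arm

A 6-joint arm with a two-finger parallel gripper is mounted at the origin on the work surface. World frame = base frame: x ahead of the robot, y to its left, z up, the work surface at z = 0. Lengths are in m, angles in rad, forces in N, time in s.
With the tool pointing down it reaches from about 0.375 to 0.9 m from the base axis. Payload 3.1 kg.
Tool frame: the origin (TCP) lies at the very end of the fingers, on their centre line; the grasp point (between the pads) lies 19 mm behind it; z points along the fingers, y is the line along which they close (so a half turn about z gives the same grasp; the last joint's range is limited). The gripper opens to 87 mm and grips with 3 to 60 N. Pads are 19 mm wide; open, the fingers measure 117 mm over their backs; the gripper's body (75 mm by 190 mm) begins 51 mm behind the grasp point.
Start: joints at [1.095, 0.527, 1.433, -0, 1.181, -0.178], TCP at [0.183, 0.598, 0.223] pointing down, gripper open.
Joint ranges: [-3.08, 3.08], [-0.75, 2.2], [0.22, 2.44], [-1.43, 4.57], [0, 2.65], [-2.85, 2.85]. Speed limits (rad/s): [2.79, 2.79, 3.14, 3.14, 3.14, 3.14].

### API

Orientations are given as a unit quaternion [x, y, z, w].
In Python, from rig import status, viewer, robot gives the robot as it stands.
- The arm moves only by the tool arm_command, never from a script. Its arguments are lists of equal length, an entry for each row: "delta_rot": the turn, a rotation vector about the tool's x, y, z in degrees, a list of three; "delta_pos": the shift along the tool's x, y, z in m, a list of three; "gripper": the closure, from -1 (fully open) to 1 (shut). In form: {"delta_rot": [[rx, ry, rz], ...], "delta_pos": [[dx, dy, dz], ...], "gripper": [gripper, ...]}. A call has 1 to 12 rows; each row is the pose to reach, as a shift and turn from the pose commanded when the call began, along the tool's axes at that moment; what a row does not reach only later rows make up. A row lasts 1/12 s, in which the tool goes at most 41.7 mm and 7.16 degrees, less where a joint would pass 70% of its speed; a pose out of reach is approached as far as the arm can. A call with a gripper value outside its range is refused whole. The fingers move at their own pace and stop on an object; "grip_force" is the grip in N (left out, the last holds). Time passes only in rows, so rows that repeat a pose let the fingers close. It gives the time, the measured TCP pose, the force, the opening and the grip force at its end, in the units of the state.
- status.get_obs(): the state, without advancing time (a new reading comes with each control period).
- viewer.camera(name): name is "scene" or "top" or "wrist"; returns a dict with "pixels" (420x560x3 uint8, blue, green, red), "fx", "fy", "cx", "cy" (pixels), "pose" (4x4, takes a point from camera to world coordinates); the wrist camera has in their place "mount" (4x4, takes a point from camera to tool coordinates, whose origin is the TCP and whose axes are the flange's). Camera axes: x right, y down, z forward; pixel columns grow to the right and rows downward; lengths in m; the calibration is good to about 2 mm. A picture is of the moment at which its call begins: read the wrist's pose just before it. There is no depth.
- robot.hand_in(): hands the job in; it is judged then, once.
The state is a dict: "time": time; "q": joint angles; "joint_velocities": joint speeds; "joint_torque": joint torques, N m; "position": TCP position; "tool_rot": TCP orientation; "ft_force": force on the tool from outside, world axes, zero at the start; "moment": the same for the moment, N m; "grip_width": finger opening in m; "grip_force": force on a finger pad.
Only numpy, scipy, OpenCV 4.12 (cv2) and the standard library are available. Lean on these libraries where they do the work, as an engineer would, in place of code of your own. Each camera call takes 0.05 s, during which the arm holds its last target. There are 200 camera calls.

## Working session

There is one attempt and no reset: what is moved stays moved. The work goes in short steps, Python scripts to look and compute and a tool call to move; the robot and the scene stay as the last step left them, time stands still between calls to the robot, and variables do not carry over. Pictures are saved under pics/ and viewed, at most 10 in all, crops included, and the job is handed in when it is done.

Besides the shell and the picture viewer there is one more tool, called after ">>>" as name(argument=value, ...) on one line, values as JSON. arm_command: Moves the arm, as the interface text tells. Its arguments: {"type":"object","properties":{"delta_rot":{"type":"array","items":{"type":"array","items":{"type":"number"}}},"delta_pos":{"type":"array","items":{"type":"array","items":{"type":"number"}}},"gripper":{"type":"array","items":{"type":"number"}},"grip_force":{"type":"number"}},"required":["delta_rot","delta_pos","gripper"]}

```bash
mkdir -p pics; ls; python3 - <<'E'
from rig import status, viewer, robot
import cv2,numpy as np
for n in ["scene","top"]:
    c=viewer.camera(n); cv2.imwrite(f"pics/{n}0.png",c["pixels"])
    print(n,c["fx"],c["fy"],c["cx"],c["cy"]);print(np.round(c["pose"],4).tolist())
o=status.get_obs();print(o["time"],o["position"],o["tool_rot"],o["ft_force"],o["grip_width"])
c=viewer.camera("wrist");print(np.round(c["mount"],4).tolist(),c["fx"])
E
```

```text
pics
scene 413.96395589800704 413.96395589800704 282.5021180852967 211.10249851644653
[[-0.3917, 0.7266, -0.5644, 0.8932], [0.92, 0.3195, -0.2271, 0.099], [0.0153, -0.6082, -0.7937, 0.8513], [0.0, 0.0, 0.0, 1.0]]
top 396.8117305326181 396.8117305326181 283.78287867514626 208.93341791958724
[[-0.0045, -0.9862, 0.1656, 0.2537], [-0.9999, 0.0072, 0.0155, -0.1254], [-0.0165, -0.1655, -0.9861, 0.9621], [0.0, 0.0, 0.0, 1.0]]
0.1 [0.18247108 0.59707363 0.22164186] [ 1.47853449e-01  9.89008780e-01 -9.45190752e-04 -3.12542881e-04] [0.63281381 0.07966158 0.908388  ] 0.08724937484963519
[[-0.0003, -0.9572, -0.2893, 0.0802], [1.0, -0.0005, 0.0007, -0.0004], [-0.0009, -0.2893, 0.9572, -0.1637], [0.0, 0.0, 0.0, 1.0]] 323.0563771530158
```

View pics/scene0.png

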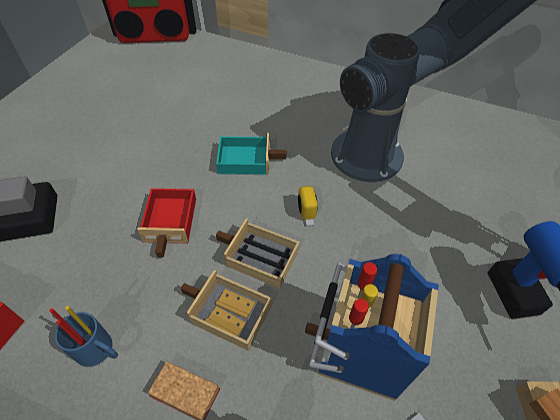

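View pics/top0.png

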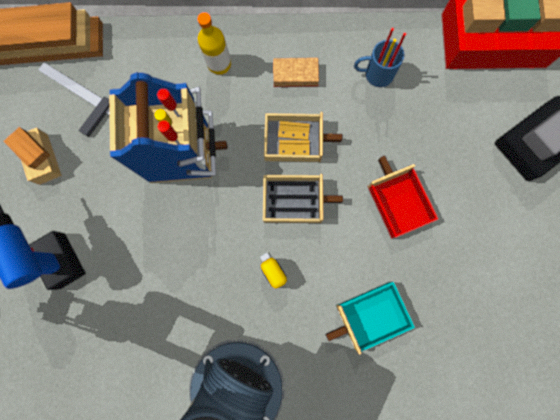

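Scene: candidates in the top view are birch tray with black pulls (293,198), birch tray with brass hinges (293,138), red tray (403,200) and turquoise tray (376,315). I choose (293,198), grip at (334,199). The carrier is at (160,125), with its front facing right (world -y). Next I check it in a crop.

```bash
python3 - <<'E'
import cv2
a=cv2.imread("pics/top0.png")[65:235,100:360];cv2.imwrite("pics/topc.png",cv2.resize(a,None,fx=3,fy=3,interpolation=cv2.INTER_CUBIC))
a=cv2.imread("pics/scene0.png")[210:400,190:450];cv2.imwrite("pics/scenec.png",cv2.resize(a,None,fx=3,fy=3,interpolation=cv2.INTER_CUBIC))
E
```

```text
(no output)
```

View pics/topc.png

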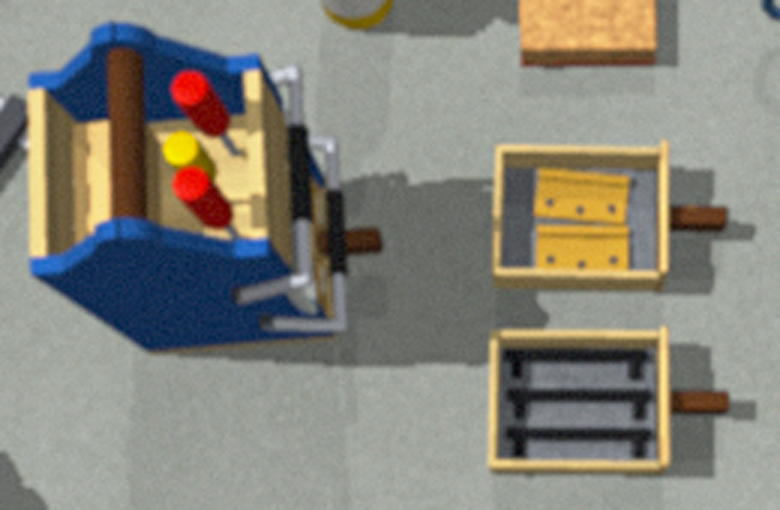

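View pics/scenec.png

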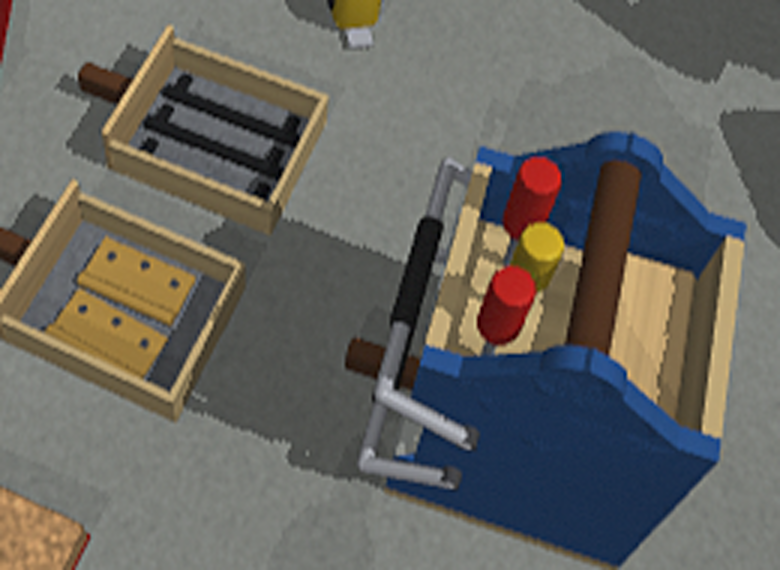

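The crop confirms it: three black pulls in the birch tray, outer top corners at crop (490,332), (490,470), (668,325), (668,473). The raised bail sleeve is centred at (300,172) and the lower shut bail at (337,231). Now I fit the poses.

```bash
cat > h.py <<'E'
import numpy as np
from scipy.optimize import least_squares
from scipy.spatial.transform import Rotation as R
T={"scene":(413.964,282.502,211.1025,np.array([[-0.3917,0.7266,-0.5644,0.8932],[0.92,0.3195,-0.2271,0.099],[0.0153,-0.6082,-0.7937,0.8513],[0,0,0,1]])),
"top":(396.812,283.783,208.933,np.array([[-0.0045,-0.9862,0.1656,0.2537],[-0.9999,0.0072,0.0155,-0.1254],[-0.0165,-0.1655,-0.9861,0.9621],[0,0,0,1]]))}
OFF={"top":(100,65),"scene":(190,210)}
def proj(cam,P):
    f,cx,cy,M=cam; p=(np.asarray(P)-M[:3,3])@M[:3,:3]; return np.c_[f*p[:,0]/p[:,2]+cx,f*p[:,1]/p[:,2]+cy]
def crop(n,u,v): return ((u+.5)/3-.5+OFF[n][0],(v+.5)/3-.5+OFF[n][1])
def fit(pts,x0):
    def res(s):
        r=[]
        for n,uv,P in pts:
            w=R.from_euler('z',s[2]).apply(P)+[s[0],s[1],0]
            r.append(proj(T[n],[w])[0]-crop(n,*uv))
        return np.ravel(r)
    o=least_squares(res,x0,loss='soft_l1'); return o.x,res(o.x).reshape(-1,2)
E
python3 - <<'E'
from h import *
a=lambda l:np.array(l)/1000
np.set_printoptions(precision=4,suppress=True)
for name,pt in {"pulls":[("top",(490,332),a([70,-55,40])),("top",(490,470),a([70,55,40])),("top",(668,325),a([-70,-55,56])),("top",(668,473),a([-70,55,56])),("top",(728,402),a([-120,0,38])),
 ("scene",(172,28),a([-70,55,56])),("scene",(107,137),a([-70,-55,56])),("scene",(327,95),a([70,55,40])),("scene",(276,207),a([70,-55,40]))],
"hinges":[("top",(495,147),a([70,-55,40])),("top",(495,285),a([70,55,40])),("top",(668,142),a([-70,-55,56])),("top",(668,289),a([-70,55,56])),("top",(727,217),a([-120,0,38]))],
"carrier":[("top",(299.5,172),a([-10.7,0,190])),("top",(336.5,231),a([-16,0,61])),("top",(381,240),a([-48,0,44])),("top",(333,334),a([0,70,0])),("top",(150,350),a([154,70,0])),("top",(258,57),a([0,-70,225])),("top",(269,254),a([0,70,225])),
 ("scene",(417,272),a([-10.7,0,190])),("scene",(388,488),a([0,-70,0])),("scene",(618,567),a([154,-70,0]))]}.items():
    s,r=fit(pt,[.45,-.1 if name!="carrier" else .1,1.57]);print(name,s);print(r)
E
```

```text
pulls [ 0.4347 -0.1306  1.5637]
[[-0.2344  0.1066]
 [-0.7663 -0.3213]
 [-0.4447  0.6476]
 [ 0.1916 -2.2455]
 [ 0.428  -0.5525]
 [-0.5126 -1.7749]
 [-0.8027 -2.134 ]
 [ 1.8077 -0.4258]
 [ 0.0574  0.609 ]]
hinges [ 0.5859 -0.1342  1.5591]
[[-0.0407  1.7703]
 [-0.7351 -0.9927]
 [-0.0936  0.8106]
 [ 0.316  -4.1637]
 [ 0.4664  0.2293]]
carrier [0.5651 0.0748 1.6538]
[[-2.3507 -0.0445]
 [ 0.1153  0.8014]
 [-0.1755 -1.0552]
 [ 1.2713  1.8389]
 [ 0.9314  1.9931]
 [ 0.305  -1.0358]
 [-0.0137  0.3519]
 [ 3.4218 -0.762 ]
 [-0.7966  1.3118]
 [-0.3883  1.2327]]
```

```bash
cat >> h.py <<'E'
def toolR(yaw,tilt): # tray/carrier yaw, tilt in deg (hand leaning back from carrier)
    y=np.array([np.cos(yaw-np.pi/2),np.sin(yaw-np.pi/2),0]); f=np.array([np.cos(yaw),np.sin(yaw),0])
    t=np.radians(tilt); z=np.sin(t)*f+np.cos(t)*np.array([0,0,-1]); return np.c_[np.cross(y,z),y,z]
def goal(Rt,p,grasp=True,o=None):
    from rig import status
    o=o or status.get_obs(); R0=R.from_quat(o["tool_rot"]).as_matrix()
    p=np.asarray(p)+(0.019*Rt[:,2] if grasp else 0)
    print("rot",np.round(np.degrees(R.from_matrix(R0.T@Rt).as_rotvec()),2),"pos",np.round(R0.T@(p-o["position"]),4),"tcp",np.round(p,4))
E
python3 - <<'E'
from h import *
Rt=toolR(1.5637,40)
goal(toolR(1.57,10),[.34,.25,.33])
goal(Rt,[.434,-.229,.127])
E
```

```text
rot [-6.46  8.65 72.84] pos [-0.2512 -0.2829 -0.0891] tcp [0.34   0.2533 0.3113]
rot [-25.65  34.34  70.2 ] pos [-0.4786 -0.7046  0.1104] tcp [ 0.4341 -0.2168  0.1124]
```

>>> arm_command(delta_rot=[[0,0,6],[0,0,13],[-2,2,20],[-2,3,27],[-3,4,34],[-4,5,41],[-5,6,48],[-6,8,55],[-6,8,62],[-6.5,8.65,69],[-6.5,8.65,72.8],[-6.5,8.65,72.8]], delta_pos=[[0,0,-0.04],[0,0,-0.08],[-0.025,-0.028,-0.089],[-0.05,-0.056,-0.089],[-0.075,-0.085,-0.089],[-0.1,-0.113,-0.089],[-0.125,-0.141,-0.089],[-0.15,-0.17,-0.089],[-0.176,-0.198,-0.089],[-0.2,-0.226,-0.089],[-0.226,-0.255,-0.089],[-0.251,-0.283,-0.089]], gripper=[-1,-1,-1,-1,-1,-1,-1,-1,-1,-1,-1,-1])

```text
time: 1.15
position: [0.3398, 0.2517, 0.3116]
tool_rot: [0.705, 0.704, 0.063, -0.062]
ft_force: [1.6, -0.4, -0.9]
grip_width: 0.0869
grip_force: 0.0
```

```bash
python3 - <<'E'
from h import *
goal(toolR(1.5637,40),[.434,-.229,.127])
goal(toolR(1.5637,40),[.38,0,.28])
E
```

```text
rot [-0.06 29.9   0.27] pos [-0.496   0.0952  0.114 ] tcp [ 0.4341 -0.2168  0.1124]
rot [-0.06 29.9   0.27] pos [-0.2438  0.0409  0.0035] tcp [0.3801 0.0122 0.2654]
```

>>> arm_command(delta_rot=[[0,3,0],[0,6,0],[0,10,0],[0,14,0],[0,18,0],[0,22,0],[0,26,0],[0,29.9,0.2],[0,29.9,0.2],[0,29.9,0.2],[0,29.9,0.2],[0,29.9,0.2]], delta_pos=[[-0.04,0.007,0],[-0.08,0.014,0],[-0.12,0.02,0],[-0.16,0.027,0],[-0.2,0.034,0.003],[-0.24,0.041,0.003],[-0.275,0.048,0.018],[-0.31,0.055,0.034],[-0.345,0.063,0.05],[-0.38,0.07,0.066],[-0.415,0.078,0.082],[-0.45,0.086,0.098]], gripper=[-1,-1,-1,-1,-1,-1,-1,-1,-1,-1,-1,-1])

```text
time: 2.15
position: [0.4261, -0.1741, 0.1346]
tool_rot: [0.666, 0.663, 0.242, -0.242]
ft_force: [-0.0, 1.0, 0.2]
grip_width: 0.087
grip_force: 0.0
```

```bash
python3 - <<'E'
from h import *
goal(toolR(1.5637,40),[.434,-.229,.127])
from rig import status,viewer
import cv2
o=status.get_obs();c=viewer.camera("wrist");cv2.imwrite("pics/w1.png",c["pixels"])
print(o["q"],o["position"])
# predicted grip pixels
M=np.eye(4);M[:3,:3]=R.from_quat(o["tool_rot"]).as_matrix();M[:3,3]=o["position"];M=M@c["mount"]
cam=(c["fx"],c["cx"],c["cy"],M)
P=np.array([[-120,8,38],[-120,-8,38],[-70,8,38],[-70,-8,38],[-70,55,56],[-70,-55,56],[70,55,40],[70,-55,40]])/1000
print(proj(cam,R.from_euler('z',1.5637).apply(P)+[.4347,-.1306,0]).round(1))
E
```

```text
rot [-0.13 -0.04  0.09] pos [-0.0469  0.0082 -0.0105] tcp [ 0.4341 -0.2168  0.1124]
[-0.91461632  0.67753914  1.7112106   0.41518016  1.35800094 -1.12653477] [ 0.4261177  -0.17406273  0.13459408]
[[274.3 396.2]
 [296.  396.2]
 [274.4 324.4]
 [294.4 324.4]
 [211.6 322.7]
 [358.6 323. ]
 [225.8 170.3]
 [339.9 170.5]]
```

View pics/w1.png

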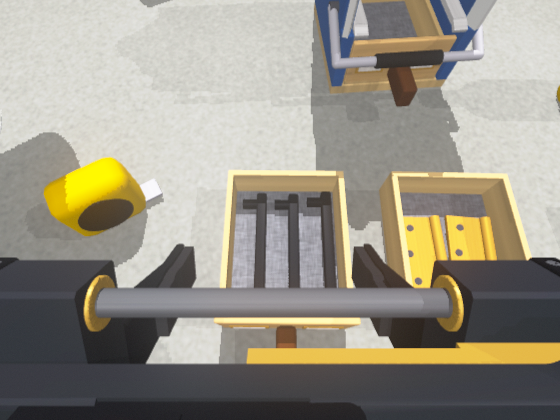

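The view matches the prediction within about 2 px: tray rear corners at (228,171)/(346,171) and grip centre at (286,335), which is 1 mm towards +x. Next is the grasp.

```bash
python3 - <<'E'
from h import *
for z in (.1,.027): goal(toolR(1.5637,40),[.4355,-.2295,z])
E
```

```text
rot [ 0.07  0.37 -0.05] pos [-0.0559  0.0076  0.0108] tcp [ 0.4356 -0.2173  0.0854]
rot [ 0.07  0.37 -0.05] pos [-0.1025  0.0076  0.067 ] tcp [ 0.4356 -0.2173  0.0124]
```

>>> arm_command(delta_rot=[[0,0.2,0],[0,0.2,0],[0,0.2,0],[0,0.2,0],[0,0.2,0],[0,0.2,0],[0,0.2,0],[0,0.2,0],[0,0.2,0]], delta_pos=[[-0.03,0.0076,0.0],[-0.056,0.0076,0.011],[-0.056,0.0076,0.011],[-0.072,0.0076,0.03],[-0.088,0.0076,0.049],[-0.1025,0.0076,0.067],[-0.1025,0.0076,0.067],[-0.1025,0.0076,0.067],[-0.1025,0.0076,0.067]], gripper=[-1,-1,-1,-1,-1,-1,-1,-1,-1], grip_force=60)

```text
time: 2.95
position: [0.4336, -0.207, 0.0204]
tool_rot: [0.665, 0.663, 0.244, -0.243]
ft_force: [-0.3, -0.5, 0.3]
grip_width: 0.0871
grip_force: 0.1
```

```bash
python3 - <<'E'
from h import *
goal(toolR(1.5637,40),[.4355,-.2295,.027])
E
```

```text
rot [-0.18 -0.25  0.19] pos [-0.013   0.002  -0.0006] tcp [ 0.4356 -0.2173  0.0124]
```

>>> arm_command(delta_rot=[[0,0,0],[0,0,0],[0,0,0],[0,0,0],[0,0,0],[0,0,0],[0,0,0],[0,0,0],[0,0,0],[0,0,0]], delta_pos=[[-0.013,0.002,-0.001],[-0.013,0.002,-0.001],[-0.013,0.002,-0.001],[-0.013,0.002,-0.001],[-0.013,0.002,-0.001],[-0.013,0.002,-0.001],[-0.013,0.002,-0.001],[-0.013,0.002,-0.001],[-0.013,0.002,-0.001],[-0.013,0.002,-0.001]], gripper=[-1,-1,1,1,1,1,1,1,1,1], grip_force=60)

```text
time: 3.78
position: [0.4355, -0.2182, 0.0114]
tool_rot: [0.665, 0.663, 0.243, -0.243]
ft_force: [0.7, 0.5, -0.2]
grip_width: 0.0419
grip_force: 0.0
```

```bash
python3 - <<'E'
from h import *
goal(toolR(1.5637,40),[.4355,-.2295,.027])
goal(toolR(1.5637,40),[.4355,-.2295,.13])
E
```

```text
rot [-0.15 -0.21  0.16] pos [ 0.0014  0.     -0.0002] tcp [ 0.4356 -0.2173  0.0124]
rot [-0.15 -0.21  0.16] pos [ 0.0679  0.     -0.0789] tcp [ 0.4356 -0.2173  0.1154]
```

Fingers still closing; continue, raising 1 mm.

>>> arm_command(delta_rot=[[0,0,0],[0,0,0],[0,0,0],[0,0,0],[0,0,0],[0,0,0],[0,0,0],[0,0,0]], delta_pos=[[0.001,0,0],[0.001,0,0],[0.001,0,0],[0.001,0,0],[0.001,0,0],[0.001,0,0],[0.001,0,0],[0.001,0,0]], gripper=[1,1,1,1,1,1,1,1], grip_force=60)

```text
time: 4.45
position: [0.4357, -0.2175, 0.012]
tool_rot: [0.665, 0.663, 0.243, -0.243]
ft_force: [-1.2, 0.2, 0.4]
grip_width: 0.0155
grip_force: 60.0
```

Gripped (≈16 mm). Lift slowly to 0.1 m.

>>> arm_command(delta_rot=[[0,0,0],[0,0,0],[0,0,0],[0,0,0],[0,0,0],[0,0,0],[0,0,0],[0,0,0],[0,0,0],[0,0,0],[0,0,0],[0,0,0]], delta_pos=[[0.002,0,-0.0024],[0.008,0,-0.009],[0.015,0,-0.018],[0.022,0,-0.026],[0.03,0,-0.036],[0.038,0,-0.045],[0.046,0,-0.054],[0.054,0,-0.064],[0.062,0,-0.074],[0.066,0,-0.079],[0.066,0,-0.079],[0.066,0,-0.079]], gripper=[1,1,1,1,1,1,1,1,1,1,1,1])

```text
time: 5.45
position: [0.4357, -0.2183, 0.1152]
tool_rot: [0.665, 0.663, 0.243, -0.242]
ft_force: [-1.2, 0.1, -2.8]
grip_width: 0.0155
grip_force: 60.0
```

```bash
python3 - <<'E'
from h import *
from rig import status,viewer
import cv2
o=status.get_obs();w=viewer.camera("wrist")["pixels"];s=viewer.camera("scene")["pixels"]
s=cv2.resize(s[150:330,180:440],None,fx=2.2,fy=2.2)
c=np.zeros((420,560+s.shape[1],3),np.uint8);c[:,:560]=w;c[:s.shape[0],560:]=s
cv2.imwrite("pics/w2.png",cv2.resize(c,None,fx=.7,fy=.7,interpolation=cv2.INTER_AREA))
print(o["position"],o["ft_force"],o["moment"],o["grip_width"])
Z=R.from_euler('z',1.654); C=[.5651,.0748,0]
for x in(-.08,-.02,.071):
  goal(toolR(1.654,40),Z.apply([x-.098,0,.027+.09])+C)
E
```

```text
[ 0.43565253 -0.21834389  0.11523746] [-1.22573139  0.0649284  -2.80998217] [-1.04924378  0.06095341 -0.01300561] 0.015510856459057438
rot [ 3.16 -0.23 -3.82] pos [0.09   0.1431 0.0918] tcp [ 0.5789 -0.0904  0.1024]
rot [ 3.16 -0.23 -3.82] pos [0.1356 0.1379 0.1304] tcp [ 0.5739 -0.0306  0.1024]
rot [ 3.16 -0.23 -3.82] pos [0.2048 0.1301 0.189 ] tcp [0.5663 0.0601 0.1024]
```

View pics/w2.png

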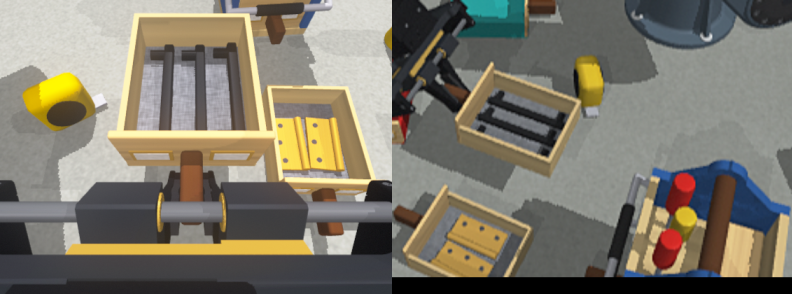

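The tray is held level with its three pulls, and the hinges tray is untouched. Move to pre-insert (tray rear about 20 mm in front of the slot) at underside 0.10 m.

```bash
python3 - <<'E'
from h import *
Z=R.from_euler('z',1.654); C=[.5651,.0748,0]
goal(toolR(1.654,40),Z.apply([-.09-.098,0,.027+.10])+C)
E
```

```text
rot [ 3.16 -0.23 -3.82] pos [0.0888 0.144  0.0777] tcp [ 0.5797 -0.1004  0.1124]
```

>>> arm_command(delta_rot=[[0.1,0,-0.2],[0.5,0,-0.6],[1,0,-1.2],[1.5,0,-1.8],[2,0,-2.4],[2.4,0,-2.9],[2.8,0,-3.4],[3.1,0,-3.8],[3.1,0,-3.8],[3.1,0,-3.8],[3.1,0,-3.8]], delta_pos=[[0.004,0.006,0.0035],[0.014,0.022,0.012],[0.027,0.043,0.023],[0.04,0.065,0.035],[0.053,0.086,0.047],[0.067,0.108,0.058],[0.078,0.126,0.068],[0.085,0.138,0.0745],[0.0888,0.144,0.0777],[0.0888,0.144,0.0777],[0.0888,0.144,0.0777]], gripper=[1,1,1,1,1,1,1,1,1,1,1])

```text
time: 6.47
position: [0.5791, -0.1006, 0.1124]
tool_rot: [0.636, 0.691, 0.233, -0.253]
ft_force: [-0.6, -0.1, -3.7]
grip_width: 0.0154
grip_force: 60.0
```

```bash
python3 - <<'E'
from h import *
from rig import status,viewer
import cv2
o=status.get_obs();c=viewer.camera("wrist");cv2.imwrite("pics/w3r.png",c["pixels"])
cv2.imwrite("pics/w3.png",cv2.resize(c["pixels"],None,fx=1.42,fy=1.42,interpolation=cv2.INTER_CUBIC))
import pickle;pickle.dump((o,{k:c[k] for k in("fx","cx","cy","mount")}),open("w3.pkl","wb"))
print(o["position"],o["q"])
E
```

```text
[ 0.57913604 -0.1006145   0.11241888] [-0.63033641  0.80610431  1.44721649  0.51655342  1.41657935 -0.93485649]
```

View pics/w3.png

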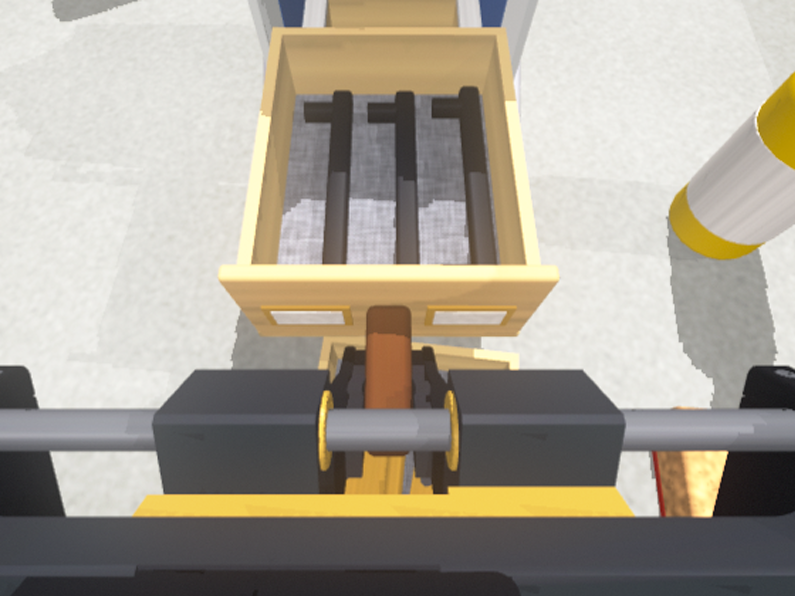

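The wrist view shows tray rear top corners at (272,29)/(508,29) and front ones at (220,268)/(557,268). Behind it are the slot's runners, outer edges x≈303/481 and inner 328/458 at row ~24 (scale 1.42). I compute alignment from these.

```bash
python3 - <<'E'
from h import *
import pickle
np.set_printoptions(precision=4,suppress=True)
o,c=pickle.load(open("w3.pkl","rb"))
M=np.eye(4);M[:3,:3]=R.from_quat(o["tool_rot"]).as_matrix();M[:3,3]=o["position"];M=M@c["mount"]
cam=(c["fx"],c["cx"],c["cy"],M)
px=lambda u,v:np.array([(u+.5)/1.42-.5,(v+.5)/1.42-.5])
Z=R.from_euler('z',1.654); C=np.array([.5651,.0748,0])
def ray(u,v,z):
    p=px(u,v);d=M[:3,:3]@[(p[0]-c["cx"])/c["fx"],(p[1]-c["cy"])/c["fx"],1];P=M[:3,3]+d*(z-M[2,3])/d[2]
    return Z.inv().apply(P-C)
for u in(303,328,458,481): print("runner",ray(u,20,.085))
# tray fit in carrier frame: x,y,z,yaw,pitch
pts=[((272,29),[70,55,40]),((508,29),[70,-55,40]),((220,268),[-70,55,56]),((557,268),[-70,-55,56]),((248,335),[-70,55,0]),((526,335),[-70,-55,0])]
def res(s):
    w=Z.apply(R.from_euler('zy',s[3:5]).apply(np.array([p for _,p in pts])/1000)+s[:3])+C
    return (proj(cam,w)-[px(*u) for u,_ in pts]).ravel()
f=least_squares(res,[-.09,0,.1,0,0]);print("tray",f.x);print(f.fun.reshape(-1,2))
pj=lambda P:proj(cam,Z.apply(np.array(P)/1000)+C)*1.42
print("pred bail",pj([[-10.7,35,190],[-10.7,-35,190]]),"slot edge at x=0..60",pj([[60,58,85],[60,-58,85],[60,44,85],[60,-44,85]]))
E
```

```text
runner [0.0669 0.0571 0.085 ]
runner [0.0669 0.0407 0.085 ]
runner [ 0.0667 -0.0448  0.085 ]
runner [ 0.0667 -0.0599  0.085 ]
tray [-0.0872  0.0008  0.102  -0.0048  0.043 ]
[[ 1.6587  0.1318]
 [-2.4725  0.4542]
 [-5.2479  0.0543]
 [ 4.5582  0.9159]
 [ 7.2119 -1.2718]
 [-5.5613 -0.5594]]
pred bail [[ 298.5393 -104.5341]
 [ 482.7028 -104.7839]] slot edge at x=0..60 [[300.6379  26.9679]
 [478.7237  26.7649]
 [322.1255  26.9434]
 [457.225   26.7894]]
```

```bash
python3 - <<'E'
from h import *
import pickle
np.set_printoptions(precision=4,suppress=True)
o,c=pickle.load(open("w3.pkl","rb"))
Rt=R.from_quat(o["tool_rot"]).as_matrix()
M=np.eye(4);M[:3,:3]=Rt;M[:3,3]=o["position"];M=M@c["mount"]
cam=(c["fx"],c["cx"],c["cy"],M)
print("tilt",np.degrees(np.arccos(-Rt[2,2])),"yaw",np.arctan2(Rt[1,1],Rt[0,1])+np.pi/2, "tool y z-comp",Rt[2,1])
G=o["position"]-.019*Rt[:,2]
for pitch in(0,.02,.04,.06):
    P=R.from_euler('zy',[1.654,pitch]).as_matrix() if 0 else (R.from_euler('z',1.654)*R.from_euler('y',pitch)).as_matrix()
    L=np.array([[70,55,40],[70,-55,40],[-70,55,56],[-70,-55,56],[-70,55,0],[-70,-55,0]])/1000-[-.098,0,.027]
    print(pitch,(proj(cam,L@P.T+G)*1.42).round(0).tolist())
E
```

```text
tilt 40.21581300766504 yaw 1.653965074924147 tool y z-comp -0.0002947401491978363
0 [[272.0, 34.0], [506.0, 34.0], [217.0, 291.0], [562.0, 291.0], [262.0, 344.0], [517.0, 344.0]]
0.02 [[274.0, 40.0], [504.0, 40.0], [218.0, 290.0], [561.0, 290.0], [262.0, 346.0], [517.0, 346.0]]
0.04 [[276.0, 47.0], [502.0, 46.0], [219.0, 289.0], [560.0, 289.0], [262.0, 347.0], [517.0, 347.0]]
0.06 [[277.0, 53.0], [501.0, 52.0], [220.0, 289.0], [559.0, 288.0], [262.0, 349.0], [516.0, 349.0]]
```

```bash
cat >> h.py <<'E'
def ins(x,z,y=-.0018,tilt=40,yaw=1.654):  # tray origin wanted in carrier frame; tray sits 3mm ahead of nominal grasp
    Z=R.from_euler('z',yaw); goal(toolR(yaw,tilt),Z.apply([x-.101,y,0])+[.5651,.0748,z+.0266])
E
python3 - <<'E'
from h import *
ins(-.087,.088); ins(-.02,.088); ins(.05,.088); ins(.07,.088)
E
```

```text
rot [ 0.03 -0.22 -0.06] pos [-0.0075  0.0026  0.01  ] tcp [ 0.5815 -0.1002  0.1   ]
rot [ 0.03 -0.22 -0.06] pos [0.0436 0.0025 0.0533] tcp [ 0.5759 -0.0335  0.1   ]
rot [ 0.03 -0.22 -0.06] pos [0.0971 0.0024 0.0985] tcp [0.5701 0.0363 0.1   ]
rot [ 0.03 -0.22 -0.06] pos [0.1124 0.0024 0.1114] tcp [0.5685 0.0562 0.1   ]
```

>>> arm_command(delta_rot=[[0,0,0],[0,0,0],[0,0,0],[0,0,0],[0,0,0],[0,0,0],[0,0,0],[0,0,0],[0,0,0],[0,0,0],[0,0,0]], delta_pos=[[-0.004,0.0013,0.005],[-0.0075,0.0026,0.01],[-0.0075,0.0026,0.01],[-0.0025,0.0026,0.0143],[0.005,0.0026,0.0207],[0.014,0.0026,0.028],[0.022,0.0025,0.035],[0.03,0.0025,0.042],[0.038,0.0025,0.0485],[0.0436,0.0025,0.0533],[0.0436,0.0025,0.0533]], gripper=[1,1,1,1,1,1,1,1,1,1,1])

```text
time: 7.43
position: [0.5761, -0.0304, 0.1007]
tool_rot: [0.635, 0.691, 0.233, -0.254]
ft_force: [-0.2, -0.4, -3.3]
grip_width: 0.0157
grip_force: 60.0
```

```bash
python3 - <<'E'
from h import *
from rig import status,viewer
import cv2
o=status.get_obs();print(o["ft_force"],o["moment"])
ins(-.02,.088); ins(.06,.0875); ins(.072,.087)
w=viewer.camera("wrist")["pixels"];s=viewer.camera("scene")["pixels"]
s=cv2.resize(s[220:380,280:450],None,fx=2.6,fy=2.6)
c=np.zeros((420,560+s.shape[1],3),np.uint8);c[:,:560]=w;c[:s.shape[0],560:]=s
cv2.imwrite("pics/w4.png",cv2.resize(c,None,fx=.78,fy=.78,interpolation=cv2.INTER_AREA))
E
```

```text
[-0.22382928 -0.3832967  -3.31608432] [-1.00483872 -0.01116944  0.0445652 ]
rot [-0.05 -0.28  0.07] pos [-0.0028 -0.0004 -0.0015] tcp [ 0.5759 -0.0335  0.1   ]
rot [-0.05 -0.28  0.07] pos [ 0.0579 -0.0003  0.0506] tcp [0.5693 0.0463 0.0995]
rot [-0.05 -0.28  0.07] pos [ 0.0668 -0.0003  0.0587] tcp [0.5683 0.0582 0.099 ]
```

View pics/w4.png

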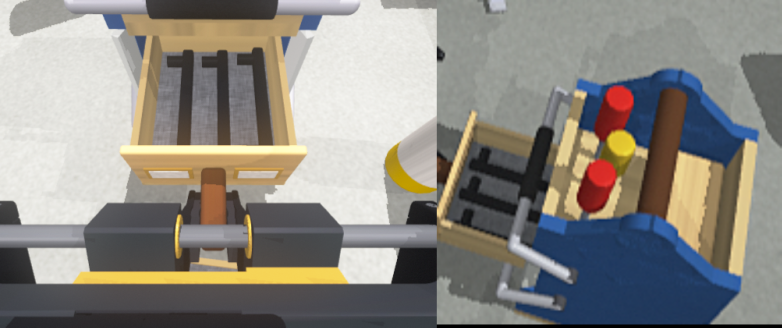

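The tray's rear is about 50 mm into the slot, centred under the bail sleeve (212,5 against the tray's 214), with no contact force. Go on to about x=0.06.

>>> arm_command(delta_rot=[[0,0,0],[0,0,0],[0,0,0],[0,0,0],[0,0,0],[0,0,0],[0,0,0],[0,0,0],[0,0,0],[0,0,0]], delta_pos=[[0.005,0,0.0045],[0.012,0,0.0105],[0.019,0,0.0165],[0.026,0,0.0225],[0.033,0,0.029],[0.04,0,0.035],[0.047,0,0.041],[0.053,0,0.0465],[0.058,0,0.0506],[0.058,0,0.0506]], gripper=[1,1,1,1,1,1,1,1,1,1])

```text
time: 8.37
position: [0.5698, 0.0456, 0.0993]
tool_rot: [0.635, 0.691, 0.233, -0.253]
ft_force: [0.0, -0.2, -2.6]
grip_width: 0.0153
grip_force: 60.0
```

```bash
python3 - <<'E'
from h import *
ins(.06,.085); ins(.071,.085);ins(.076,.085)
E
```

```text
rot [-0.02 -0.26  0.05] pos [-0.0009 -0.0005  0.0022] tcp [0.5693 0.0463 0.097 ]
rot [-0.02 -0.26  0.05] pos [ 0.0075 -0.0005  0.0093] tcp [0.5684 0.0572 0.097 ]
rot [-0.02 -0.26  0.05] pos [ 0.0113 -0.0005  0.0125] tcp [0.568  0.0622 0.097 ]
```

Lower onto the runners, then push slowly until the back stop is felt.

>>> arm_command(delta_rot=[[0,0,0],[0,0,0],[0,0,0],[0,0,0],[0,0,0],[0,0,0],[0,0,0]], delta_pos=[[-0.001,0,0.0015],[0.0005,0,0.0028],[0.0025,0,0.0045],[0.004,0,0.0061],[0.0055,0,0.0077],[0.0065,0,0.0085],[0.0065,0,0.0085]], gripper=[1,1,1,1,1,1,1])

```text
time: 8.95
position: [0.5699, 0.0545, 0.0971]
tool_rot: [0.636, 0.691, 0.234, -0.252]
ft_force: [-0.1, -0.7, 0.2]
grip_width: 0.0154
grip_force: 60.0
```

>>> arm_command(delta_rot=[[0,0,0],[0,0,0],[0,0,0],[0,0,0],[0,0,0]], delta_pos=[[0.0008,0,0.0006],[0.0015,0,0.0013],[0.0023,0,0.0019],[0.0031,0,0.0026],[0.0031,0,0.0026]], gripper=[1,1,1,1,1])

```text
time: 9.37
position: [0.5696, 0.0584, 0.0971]
tool_rot: [0.636, 0.691, 0.233, -0.252]
ft_force: [0.2, -2.1, 0.8]
grip_width: 0.0157
grip_force: 60.0
```

>>> arm_command(delta_rot=[[0,0,0],[0,0,0],[0,0,0],[0,0,0]], delta_pos=[[0.0008,0,0.0006],[0.0015,0,0.0013],[0.0023,0,0.0019],[0.0023,0,0.0019]], gripper=[1,1,1,1])

```text
time: 9.7
position: [0.5696, 0.0586, 0.097]
tool_rot: [0.636, 0.692, 0.232, -0.25]
ft_force: [-2.8, -11.0, 3.8]
grip_width: 0.0152
grip_force: 60.0
```

Back stop reached (11 N). Relax, open, withdraw along the hand axis.

>>> arm_command(delta_rot=[[0,0,0],[0,0,0],[0,0,0],[0,0,0],[0,0,0],[0,0,0],[0,0,0],[0,0,0],[0,0,0],[0,0,0]], delta_pos=[[-0.001,0,-0.0012],[-0.0016,0,-0.0014],[-0.0016,0,-0.0014],[-0.0016,0,-0.0014],[-0.0016,0,-0.0014],[-0.0016,0,-0.0014],[-0.0016,0,-0.0014],[-0.0016,0,-0.0014],[-0.0016,0,-0.0014],[-0.0016,0,-0.0014]], gripper=[1,1,-0.5,-0.5,-0.5,-0.5,-0.5,-0.5,-0.5,-0.5])

```text
time: 10.53
position: [0.5693, 0.0592, 0.0969]
tool_rot: [0.636, 0.691, 0.233, -0.252]
ft_force: [0.8, 0.2, -1.2]
grip_width: 0.0601
grip_force: 0.0
```

>>> arm_command(delta_rot=[[0,0,0],[0,0,0],[0,0,0],[0,0,0],[0,0,0],[0,0,0],[0,0,0]], delta_pos=[[0,0,-0.005],[0,0,-0.015],[0,0,-0.03],[0,0,-0.055],[0,0,-0.085],[0,0,-0.11],[0,0,-0.11]], gripper=[-0.5,-0.5,-0.5,-0.5,-0.5,-0.5,-0.5])

```text
time: 11.12
position: [0.5784, -0.0163, 0.1848]
tool_rot: [0.637, 0.692, 0.235, -0.247]
ft_force: [0.6, -0.7, -0.6]
grip_width: 0.0653
grip_force: 0.0
```

```bash
python3 - <<'E'
from h import *
from rig import status,viewer
import cv2
o=status.get_obs();w=viewer.camera("wrist");s=viewer.camera("scene")["pixels"]
import pickle;pickle.dump((o,{k:w[k] for k in("fx","cx","cy","mount")}),open("w5.pkl","wb"))
s=cv2.resize(s[220:380,280:450],None,fx=2.6,fy=2.6);w=w["pixels"]
c=np.zeros((420,560+s.shape[1],3),np.uint8);c[:,:560]=w;c[:s.shape[0],560:]=s
cv2.imwrite("pics/w5.png",cv2.resize(c,None,fx=.78,fy=.78,interpolation=cv2.INTER_AREA))
print(o["position"],o["ft_force"],o["q"])
E
```

```text
[ 0.57844093 -0.01627646  0.18484235] [ 0.55334307 -0.7276907  -0.62743789] [-0.5212563   0.66429101  1.51625169  0.56966883  1.42199699 -0.82528663]
```

View pics/w5.png

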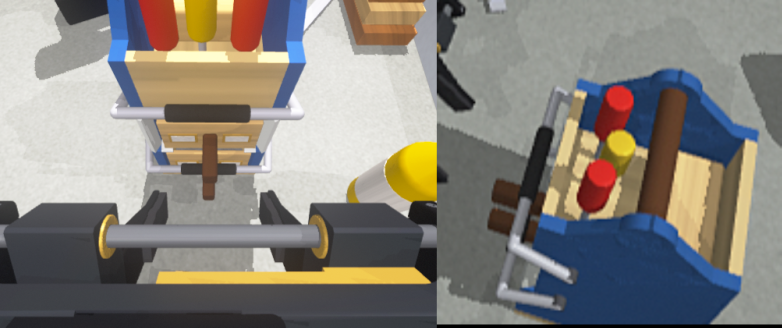

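The tray is home: its front is flush under the raised bail, with the grip at (210,165). The sleeve centre is at (207,113) in the wrist view (scale 0.78).

```bash
cat >> h.py <<'E'
def push(a,tilt=30,fwd=.001,up=0,cy=-.0018,xo=0,zo=0,yaw=1.654):
    b=a-.43; Z=R.from_euler('z',yaw); Rt=toolR(yaw,tilt)
    P=Z.apply([.036-.057*np.cos(b)+fwd+xo,cy,.158+.057*np.sin(b)+zo])+[.5651,.0748,0]-.0075*Rt[:,2]+[0,0,up]
    goal(Rt,P,grasp=False)
E
python3 - <<'E'
from h import *
import pickle
np.set_printoptions(precision=4,suppress=True)
o,c=pickle.load(open("w5.pkl","rb"))
M=np.eye(4);M[:3,:3]=R.from_quat(o["tool_rot"]).as_matrix();M[:3,3]=o["position"];M=M@c["mount"]
Z=R.from_euler('z',1.654); C=np.array([.5651,.0748,0])
def ray(u,v,z):
    p=np.array([(u+.5)/.78-.5,(v+.5)/.78-.5]);d=M[:3,:3]@[(p[0]-c["cx"])/c["fx"],(p[1]-c["cy"])/c["fx"],1];P=M[:3,3]+d*(z-M[2,3])/d[2]
    return Z.inv().apply(P-C)
print("bar",ray(207,113,.19),ray(165,112,.19),ray(249.5,114,.19));print("wall",ray(112,50,.225),ray(302,53,.225));print("grip end top",ray(209,194,.05),"lower bail",ray(208,169,.061))
push(1.04,up=.03); 
for a in (1.04,.8,.5,.25,0): push(a)
E
```

```text
bar [-0.0176 -0.0007  0.19  ] [-0.0167  0.0334  0.19  ] [-0.0185 -0.0351  0.19  ]
wall [0.0128 0.0681 0.225 ] [ 0.0106 -0.0702  0.225 ]
grip end top [-0.0453 -0.0016  0.05  ] lower bail [-0.0153 -0.0003  0.061 ]
rot [  0.23 -10.11  -0.  ] pos [ 0.0863 -0.0013  0.0134] tcp [0.568  0.0615 0.2271]
rot [  0.23 -10.11  -0.  ] pos [ 0.067  -0.0014  0.0363] tcp [0.568  0.0615 0.1971]
rot [  0.23 -10.11  -0.  ] pos [ 0.0543 -0.0015  0.0414] tcp [0.5685 0.0551 0.1851]
rot [  0.23 -10.11  -0.  ] pos [ 0.0407 -0.0015  0.0517] tcp [0.5689 0.0514 0.1685]
rot [  0.23 -10.11  -0.  ] pos [ 0.0322 -0.0016  0.0631] tcp [0.5688 0.0522 0.1543]
rot [  0.23 -10.11  -0.  ] pos [ 0.0267 -0.0016  0.0762] tcp [0.5684 0.0565 0.1407]
```

>>> arm_command(delta_rot=[[0,0,0],[0,-3,0],[0,-6,0],[0,-10,0],[0,-10,0],[0,-10,0],[0,-10,0],[0,-10,0],[0,-10,0],[0,-10,0],[0,-10,0],[0,-10,0]], delta_pos=[[0.015,0,-0.02],[0.028,0,-0.035],[0.035,0,-0.035],[0.05,0,-0.025],[0.06,-0.001,-0.01],[0.07,-0.001,0],[0.082,-0.001,0.008],[0.082,-0.001,0.008],[0.082,-0.001,0.008],[0.082,-0.001,0.008],[0.082,-0.001,0.008],[0.082,-0.001,0.008]], gripper=[1,1,1,1,1,1,1,1,1,1,1,1], grip_force=15)

```text
time: 12.22
position: [0.5688, 0.0548, 0.2275]
tool_rot: [0.654, 0.71, 0.177, -0.191]
ft_force: [-0.0, 0.6, -0.1]
grip_width: 0.0013
grip_force: 0.0
```

```bash
python3 - <<'E'
from h import *
for a in (.92,.75,.5,.25,0): push(a)
E
```

```text
rot [ 0.13 -0.19 -0.08] pos [-0.0154 -0.0003  0.0329] tcp [0.5683 0.058  0.1913]
rot [ 0.13 -0.19 -0.08] pos [-0.0232 -0.0003  0.0387] tcp [0.5686 0.0542 0.1824]
rot [ 0.13 -0.19 -0.08] pos [-0.0326 -0.0003  0.0494] tcp [0.5689 0.0514 0.1685]
rot [ 0.13 -0.19 -0.08] pos [-0.039  -0.0004  0.062 ] tcp [0.5688 0.0522 0.1543]
rot [ 0.13 -0.19 -0.08] pos [-0.0422 -0.0004  0.0759] tcp [0.5684 0.0565 0.1407]
```

Follow the arc to mid-way first and check force.

>>> arm_command(delta_rot=[[0,0,0],[0,0,0],[0,0,0],[0,0,0],[0,0,0],[0,0,0],[0,0,0],[0,0,0],[0,0,0]], delta_pos=[[-0.003,0,0.01],[-0.009,0,0.02],[-0.014,0,0.03],[-0.0175,0,0.0345],[-0.0205,0,0.037],[-0.0235,0,0.039],[-0.027,0,0.0425],[-0.03,0,0.046],[-0.0326,0,0.0494]], gripper=[1,1,1,1,1,1,1,1,1])

```text
time: 12.97
position: [0.5689, 0.0519, 0.1677]
tool_rot: [0.654, 0.71, 0.177, -0.191]
ft_force: [0.3, -2.1, 0.4]
grip_width: 0.0005
grip_force: 0.9
```

```bash
python3 - <<'E'
from h import *
from rig import status
print(status.get_obs()["ft_force"])
for a in (.5,.25,.1,0,-.05): push(a,fwd=.002)
E
```

```text
[ 0.31495008 -2.12684046  0.40043873]
rot [ 0.11 -0.18 -0.06] pos [ 0.0008 -0.0001 -0.0004] tcp [0.5688 0.0524 0.1685]
rot [ 0.11 -0.18 -0.06] pos [-0.0056 -0.0001  0.0123] tcp [0.5687 0.0532 0.1543]
rot [ 0.11 -0.18 -0.06] pos [-0.0079 -0.0002  0.0205] tcp [0.5685 0.0553 0.146 ]
rot [ 0.11 -0.18 -0.06] pos [-0.0087 -0.0002  0.0261] tcp [0.5684 0.0574 0.1407]
rot [ 0.11 -0.18 -0.06] pos [-0.0089 -0.0002  0.029 ] tcp [0.5682 0.0587 0.1382]
```

```bash
python3 - <<'E'
from rig import viewer
import cv2,numpy as np
s=viewer.camera("scene")["pixels"];t=viewer.camera("top")["pixels"]
s=cv2.resize(s[220:380,280:450],None,fx=2.3,fy=2.3);t=cv2.resize(t[65:195,140:290],None,fx=2.6,fy=2.6)
c=np.zeros((370,800,3),np.uint8);c[:s.shape[0],:s.shape[1]]=s;c[:t.shape[0],s.shape[1]+5:s.shape[1]+5+t.shape[1]]=t
cv2.imwrite("pics/p1.png",c)
E
```

```text
(no output)
```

View pics/p1.png

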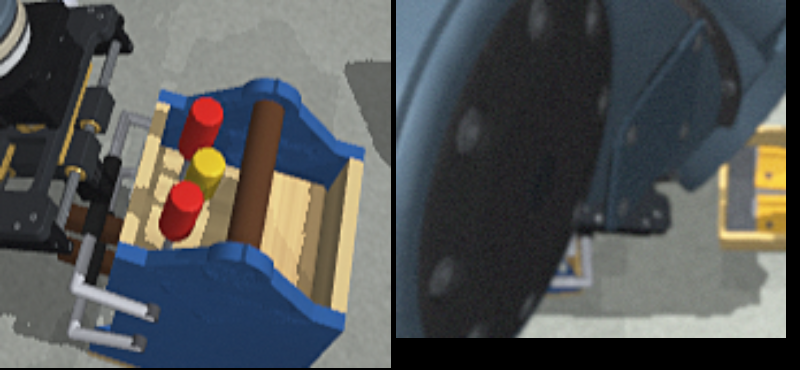

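The bail has come down with the fingers: its corner is now at (78,285), nearing the lower bail's (72,330). No more views left; I continue by force and position.

>>> arm_command(delta_rot=[[0,0,0],[0,0,0],[0,0,0],[0,0,0],[0,0,0],[0,0,0],[0,0,0],[0,0,0]], delta_pos=[[-0.002,0,0.004],[-0.004,0,0.008],[-0.0056,0,0.0123],[-0.0068,0,0.0165],[-0.0079,0,0.0205],[-0.0083,0,0.0235],[-0.0087,0,0.0261],[-0.0087,0,0.0261]], gripper=[1,1,1,1,1,1,1,1])

```text
time: 13.73
position: [0.5682, 0.0581, 0.1422]
tool_rot: [0.654, 0.71, 0.177, -0.192]
ft_force: [-1.6, -2.2, 3.1]
grip_width: 0.0005
grip_force: 1.6
```

>>> arm_command(delta_rot=[[0,0,0],[0,0,0],[0,0,0],[0,0,0]], delta_pos=[[-0.0005,0,0.0009],[-0.001,0,0.0018],[-0.0015,0,0.0026],[-0.0015,0,0.0026]], gripper=[1,1,1,1])

```text
time: 14.07
position: [0.5683, 0.0582, 0.1417]
tool_rot: [0.653, 0.71, 0.178, -0.192]
ft_force: [-5.0, -4.7, 17.2]
grip_width: 0.0005
grip_force: 8.3
```

Stop felt (17 N with 0.5 mm motion). Retreat.

>>> arm_command(delta_rot=[[0,0,0],[0,0,0],[0,0,0],[0,0,0],[0,0,0],[0,0,0],[0,0,0],[0,0,0],[0,0,0]], delta_pos=[[0,0,-0.006],[0,0,-0.016],[-0.005,0,-0.036],[-0.015,0,-0.066],[-0.03,0,-0.096],[-0.045,0,-0.12],[-0.055,0,-0.13],[-0.055,0,-0.13],[-0.055,0,-0.13]], gripper=[1,1,1,1,1,1,1,1,1])

```text
time: 14.82
position: [0.5771, -0.0543, 0.2229]
tool_rot: [0.654, 0.71, 0.177, -0.192]
ft_force: [-0.6, 0.8, 0.3]
grip_width: 0.0008
grip_force: 0.0
```

```bash
python3 - <<'E'
from h import *
from rig import status,viewer
import cv2
o=status.get_obs();c=viewer.camera("wrist");im=c["pixels"]
print(o["position"],o["ft_force"])
M=np.eye(4);M[:3,:3]=R.from_quat(o["tool_rot"]).as_matrix();M[:3,3]=o["position"];M=M@c["mount"]
cam=(c["fx"],c["cx"],c["cy"],M);Z=R.from_euler('z',1.654); C=np.array([.5651,.0748,0])
for a in(0,.1,.3,1): print(a,proj(cam,[Z.apply([.036-.057*np.cos(a-.43),y,.158+.057*np.sin(a-.43)])+C for y in(.025,-.03)]).round(1).tolist())
g=im.max(2); u0,u1=[int(v) for v in proj(cam,[Z.apply([-.016,y,.134])+C for y in(.025,-.03)])[:,0]]
for u in (u0,u0+4,u1-4,u1): print(u,[int(v) for v in np.where(g[:260,u]<75)[0]])
print("tcam lower bail",proj(cam,[Z.apply([-.016,.025,.061])+C]),"grip end",proj(cam,[Z.apply([-.049,0,.123])+C]))
s=viewer.camera("scene")["pixels"].max(2)
for a in(0,.1,.3): print(a,proj(T["scene"],[Z.apply([.036-.057*np.cos(a-.43),y,.158+.057*np.sin(a-.43)])+C for y in(.025,-.028)]).round(1).tolist())
for y in (.025,-.028):
    u,v=proj(T["scene"],[Z.apply([-.016,y,.134])+C])[0].astype(int); print(u,v,s[v-14:v+15,u].tolist()); print(s[v,u-14:u+15].tolist())
E
```

```text
[ 0.57708593 -0.05425392  0.22286234] [-0.59198679  0.78838174  0.32551393]
0 [[244.7, 142.4], [305.4, 142.2]]
0.1 [[244.1, 142.0], [306.0, 141.8]]
0.3 [[242.9, 139.1], [307.4, 139.0]]
1 [[238.4, 105.9], [312.3, 105.7]]
244 [134, 135, 136, 137, 138, 139, 140, 141, 142, 143, 144, 145, 146, 147, 148, 164, 165, 166, 167, 168, 169, 170, 171, 172, 173, 174, 175]
248 [134, 135, 136, 137, 138, 139, 140, 141, 142, 143, 144, 145, 146, 147, 148, 164, 165, 166, 167, 168, 169, 170, 171, 172, 173, 174, 175]
301 [134, 135, 136, 137, 138, 139, 140, 141, 142, 143, 144, 145, 146, 147, 148, 164, 165, 166, 167, 168, 169, 170, 171, 172, 173, 174, 175]
305 [134, 135, 136, 137, 138, 139, 140, 141, 142, 143, 144, 145, 146, 147, 148]
tcam lower bail [[250.29951429 170.68274209]] grip end [[272.36778626 181.11426608]]
0 [[329.4, 300.1], [322.1, 325.9]]
0.1 [[328.6, 298.6], [321.3, 324.4]]
0.3 [[327.9, 295.5], [320.4, 321.5]]
329 300 [163, 164, 148, 134, 126, 111, 118, 113, 74, 22, 32, 32, 35, 35, 34, 32, 32, 34, 31, 30, 33, 31, 30, 25, 22, 23, 18, 17, 38]
[105, 104, 103, 101, 101, 103, 104, 105, 99, 98, 31, 29, 32, 35, 34, 34, 28, 19, 60, 140, 153, 146, 154, 203, 212, 235, 235, 204, 237]
322 325 [23, 28, 30, 31, 34, 33, 35, 33, 31, 32, 35, 33, 33, 34, 33, 32, 30, 24, 65, 109, 116, 102, 68, 45, 24, 15, 17, 20, 27]
[65, 66, 67, 66, 69, 66, 65, 61, 68, 56, 29, 33, 34, 33, 33, 31, 30, 24, 35, 57, 47, 48, 46, 107, 182, 168, 160, 214, 211]
```

The sleeve's row is 141 against 142.3 predicted for a = 0. The shut lower bail shows the same −1.2 px offset, so the upper bail is fully down.

```bash
python3 -c "
from rig import robot
print(robot.hand_in())"
```

```text
the job is handed in; nothing more can be done
None
```

I handed the job in: the tray of pulls is pushed home against the back stop of the upper slot and let go of, and the bail is down at its stop. I last saw the pulls with the tray partly in the slot, all three in place. The brass hinge tray was never touched. The hand-in gave no verdict.

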